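# Build up the spacer stack on a strap-slitter arbor

### The arm

A 7-joint arm with a two-finger parallel gripper is mounted at the origin on the work surface. World frame = base frame: x ahead of the robot, y to its left, z up, the work surface at z = 0. Lengths are in mm, angles in rad, forces in N, time in s.
With the tool pointing down it reaches from about 425 to 825 mm from the base axis. Payload 3.6 kg.
Tool frame: the origin (TCP) lies at the very end of the fingers, on their centre line; the grasp point (between the pads) lies 19 mm behind it; x points along the fingers, y is the direction in which the jaws open and shut, and the axes are right-handed (so a half turn about x gives the same grasp; the last joint's range is limited). The gripper opens to 85 mm and grips with 20 to 120 N. Pads are 22 mm wide; open, the fingers measure 114 mm over their backs; the gripper's body (76 mm by 85 mm) begins 54 mm behind the grasp point. The pads swing forward as they close: fully open they stand 13 mm farther back than shut.
Start: joints at [1.2, 0.615, -0.013, 1.423, 0.008, 1.103, -0.04], TCP at [219.104, -611.928, 231.297] pointing down, gripper open.
Joint ranges: [-3.12, 3.12], [-0.3, 2.06], [-1.34, 1.32], [0.26, 2.42], [-1.36, 4.5], [0.01, 1.98], [-2.84, 2.84]. Speed limits (rad/s): [2.79, 2.79, 3.14, 3.14, 3.14, 3.14, 3.14].

### API

Orientations are given as a unit quaternion [x, y, z, w].
In Python, from plant import get_state, vision, ticket gives the robot as it stands. The module is installed in compiled form; this text tells all that it offers.
- The arm moves only by the tool jog_arm, never from a script. Its argument "rows" is one flat list of numbers, 5 for each row, row after row: the shift along the tool's x, y, z in m, then the turn about the tool's x in rad, then the gripper command: -1 is fully open, 1 is shut, values between are in proportion. In form: [dx, dy, dz, yaw, fingers, dx, dy, dz, yaw, fingers, ...]. A call has 1 to 8 rows; each row shifts and turns the commanded pose from where the row before left it, along the tool's axes as they then stand; what a row does not reach is not made up. A row lasts 1/8 s, in which the tool goes at most 62.5 mm and 10.7 degrees, less where a joint would pass 70% of its speed; a pose out of reach is approached as far as the arm can. A call is refused whole if a number of a shift passes 0.0625 or a number of a turn 0.188, either way. A call with a gripper value outside its range is refused whole. The fingers move at their own pace and stop on an object; "squeeze" is the grip in N (left out, the last holds). Time passes only in rows, so rows that do not move let the fingers close. It gives the time, the measured TCP pose, the force and the opening at its end, in the units of the state.
- get_state(): the state, without advancing time (a new reading comes with each control period).
- vision.snapshot(name): name is "scene" or "top" or "wrist"; returns the picture (400x640x3 uint8, blue, green, red); there is no depth.
- vision.get_calibration(name): a dict with "vertical_fov" (degrees; the focal length in pixels is half the picture's height over the tangent of half this angle, whatever the lens; pixels are square), "cx", "cy" (the principal point, pixels), "cam_to_world" (4x4, takes a point from camera to world coordinates); the wrist camera has in their place "T_tool_cam" (4x4, takes a point from camera to tool coordinates, whose origin is the TCP and whose axes are the tool frame's). Camera axes: x right, y down, z forward; pixel columns grow to the right and rows downward; lengths in mm; the calibration is good to about 2 mm. The wrist camera is an equidistant fisheye: a pixel r from the principal point sees the ray r / f radians off the axis. A picture is of the moment at which its call begins: read the wrist's pose just before it. get_calibration takes no time and is no camera call.
- ticket.hand_in(): hands the job in, once; it reports no verdict.
The state is a dict: "t": time; "joint_pos": joint angles; "joint_velocities": joint speeds; "joint_torque": joint torques, N m; "position": TCP position; "tcp_rot": TCP orientation; "contact_force": force on the tool from outside, world axes, zero at the start; "wrist_torque": the same for the moment, N m; "finger_gap": finger opening in mm.
Only numpy, scipy, OpenCV 4.12 (cv2) and the standard library are available. Lean on these libraries where they do the work, as an engineer would, in place of code of your own. Each camera call takes 0.05 s, during which the arm holds its last target.

### The job

Thread the three aluminium spacers onto the upright steel arbor one after another, largest first, then the medium, then the smallest on top, lowering each gently rather than dropping or forcing it (never load the arbor and its foot with more than 40 N, even briefly); the arbor stands off-centre in its foot, so feel for its end. Finish with the stack pressed down so that the stiff flange under it sits fully home on the foot and the spacers lie flat on one another, let go of everything, and leave the brass nut, the tools and everything else where they are.

Things in the scene. Friction and masses are not known exactly. Their poses are not given: they have to be found in the camera images.
- foot: grey square foot, 120 x 120 mm, 25 mm high, fixed on the cutting mat; origin at the centre of its underside, z up. An upright steel arbor, 16 mm in diameter with a flat end and a 1.5 mm chamfer, stands on it; the arbor's end is 90 mm above the foot's underside. The arbor is clamped in an eccentric: its axis is 4.5 mm away from the foot's centre, in a direction that differs every time, is unrelated to the foot's yaw and is not measured
- flange (a joint): dark steel flange around the arbor, 70 mm in diameter and 8 mm thick, on which the stack is built. Its value is the gap between its underside and the foot's top (m): 0 is fully home, it starts 6 to 10 mm up. Its top is 33 mm plus this value above the foot's underside. It slides stiffly down the arbor under about 6 to 8 N, stays where it is left, and stops dead at 0
- spacer_large: largest spacer: plain aluminium ring, outer diameter 60 mm, bore 19 mm, 16 mm thick, lying flat on the 3 mm thick cutting mat; origin at the centre of its underside, z up
- spacer_medium: medium spacer: plain aluminium ring, outer diameter 48 mm, bore 19 mm, 14 mm thick, lying flat on the mat; origin at the centre of its underside, z up
- spacer_small: smallest spacer: plain aluminium ring, outer diameter 36 mm, bore 19 mm, 12 mm thick, lying flat on the mat; origin at the centre of its underside, z up
- brass_nut: brass hand nut lying among the spacers: a disc with four lobes, about 56 mm across and 12 mm high, no through hole (leave alone)
- awl: leather awl lying flat: wooden handle 85 mm long and 24 mm thick, running from the origin along its -x, steel needle 68 mm along +x (leave alone)
- groover: stitching groover lying flat: wooden handle 110 mm long and 28 mm thick, running from the origin along its -x, steel shaft 63 mm along +x (leave alone)
- slicker: turned wooden edge slicker standing upright, 36 mm across, 62 mm high, origin under its centre (leave alone)
- spool: wooden thread spool standing upright, 40 mm across, 45 mm high, origin under its centre (leave alone)
- jar: closed amber glass jar, 60 mm across, 70 mm high, origin under its centre (leave alone)
- mallet: wooden mallet lying flat: head 100 x 50 x 50 mm at the origin, handle 24 mm thick reaching 160 mm along its -y (leave alone)
There are look-alikes about, which are no part of the job. Leave any blue or red look-alike of the spacer_large alone.

How it is judged:
By the outcome, as a careful person would: the job done as asked, in the order asked, and still so for the second after the job is handed in, with the robot touching nothing.
It also fails if it takes over 72 s, if anything falls off the work surface, if the arm or the gripper's body presses on something with over 40 N, if the wrist force passes 120 N, or if a joint passes its speed limit or range.

## Working session

There is one attempt and no reset: what is moved stays moved. The work goes in short steps, Python scripts to look and compute and a tool call to move; the robot and the scene stay as the last step left them, time stands still between calls to the robot, and variables do not carry over. Pictures are saved under pics/ and viewed, and the job is handed in when it is done.

Besides the shell and the picture viewer there is one more tool, called after ">>>" as name(argument=value, ...) on one line, values as JSON. jog_arm: Moves the arm, as the interface text tells. Its arguments: {"type":"object","properties":{"rows":{"type":"array","items":{"type":"number"}},"squeeze":{"type":"number"}},"required":["rows"]}

```bash
mkdir -p pics; cat > h.py <<'E'
import numpy as np,cv2
from plant import get_state,vision,ticket
from scipy.spatial.transform import Rotation as R
def ray(cal,u,v):
    f=200/np.tan(np.radians(cal['vertical_fov']/2)); M=np.array(cal['cam_to_world'])
    d=M[:3,:3]@np.array([(u-cal['cx'])/f,(v-cal['cy'])/f,1]); return M[:3,3],d
def px(cal,u,v,z):
    o,d=ray(cal,u,v); return (o+d*(z-o[2])/d[2])
def proj(cal,P):
    f=200/np.tan(np.radians(cal['vertical_fov']/2)); M=np.linalg.inv(np.array(cal['cam_to_world']))
    c=M[:3,:3]@np.array(P)+M[:3,3]; return c[0]/c[2]*f+cal['cx'],c[1]/c[2]*f+cal['cy']
E
python3 - <<'E'
from h import *
s=get_state();print(s)
for n in ['scene','top','wrist']:
    im=vision.snapshot(n);cv2.imwrite(f'pics/{n}0.png',im);print(n,vision.get_calibration(n))
E
```

```text
{'t': 0.0, 'joint_pos': array([ 1.20050768,  0.61592079, -0.01262734,  1.42493083,  0.00809292,
        1.10337309, -0.04039948]), 'joint_velocities': array([1.42526248e-03, 2.05821639e-04, 4.87574335e-04, 3.64969074e-05,
       5.89035733e-04, 8.32714206e-04, 7.21209100e-04]), 'joint_torque': array([-2.32893785e-05, -4.69209480e+01,  2.59273779e-01, -1.71035385e+01,
        9.98714851e-03,  9.64005216e-03, -1.40681902e-05]), 'position': array([ 218.84261135, -611.23278188,  230.12649606]), 'tcp_rot': array([-0.69651597, -0.12187322,  0.69684564, -0.12007736]), 'contact_force': array([-0.08430904, -0.94193514,  0.32824224]), 'wrist_torque': array([0.00081467, 0.02674321, 0.01180459]), 'finger_gap': 85.57734308972722}
scene {'vertical_fov': 42.20751390054055, 'cx': 323.3660889957667, 'cy': 204.432446086193, 'cam_to_world': array([[ 8.64206500e-01,  4.13914058e-01, -2.86045936e-01,
         8.62381366e+02],
       [ 5.03136932e-01, -7.10282537e-01,  4.92292541e-01,
        -5.82444608e+02],
       [ 5.93370433e-04, -5.69362688e-01, -8.22086235e-01,
         1.11905472e+03],
       [ 0.
[... 269 characters left out ...]
     [-9.99929560e-01, -8.39042319e-03, -8.39500020e-03,
         4.89645602e+01],
       [ 8.85261444e-03, -5.60795705e-02, -9.98387056e-01,
         1.46043696e+03],
       [ 0.00000000e+00,  0.00000000e+00,  0.00000000e+00,
         1.00000000e+00]])}
wrist {'vertical_fov': 65.70646984690485, 'cx': 318.86167196974, 'cy': 197.7239889012096, 'T_tool_cam': array([[ 9.48079516e-06, -2.88774576e-01,  9.57397119e-01,
        -1.41545365e+02],
       [ 9.99999959e-01, -2.70442674e-04, -9.14748557e-05,
        -2.16099219e-01],
       [ 2.85336650e-04,  9.57397081e-01,  2.88774562e-01,
        -7.31412934e+01],
       [ 0.00000000e+00,  0.00000000e+00,  0.00000000e+00,
         1.00000000e+00]])}
```

View pics/scene0.png

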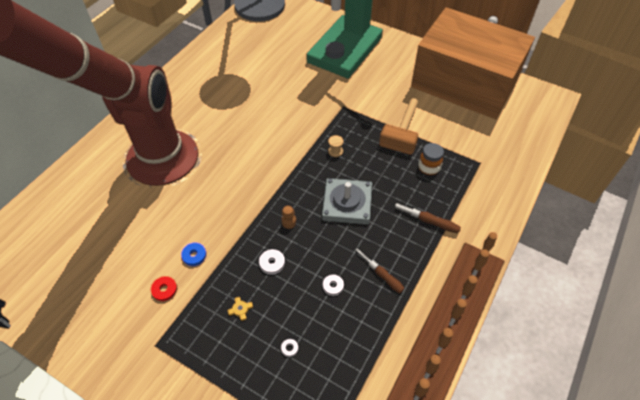

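View pics/top0.png

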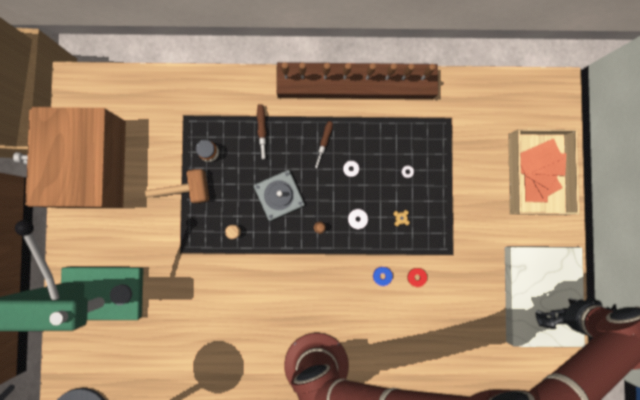

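View pics/wrist0.png

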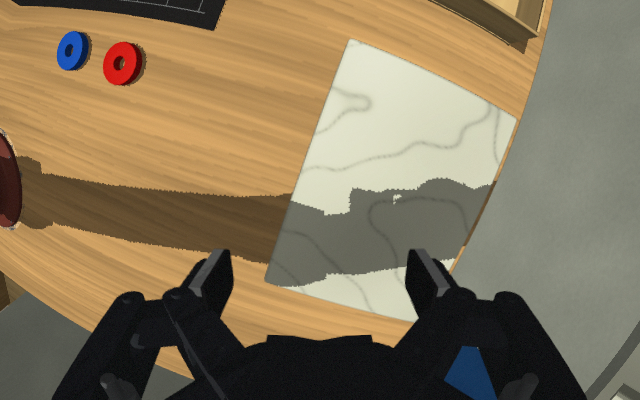

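The wide views show the foot at about (278,194) in top. The white rings are at (358,219) large, (351,169) medium and (407,171) small, with the nut at (401,217). I'll enlarge these next.

```bash
python3 - <<'E'
import cv2
a=cv2.imread('pics/top0.png');b=cv2.imread('pics/scene0.png')
cv2.imwrite('pics/t1.png',cv2.resize(a[140:250,240:430],None,fx=4.2,fy=4.2,interpolation=cv2.INTER_CUBIC))
cv2.imwrite('pics/s1.png',cv2.resize(b[160:370,220:380],None,fx=2.8,fy=2.8,interpolation=cv2.INTER_CUBIC))
E
```

```text
(no output)
```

View pics/t1.png

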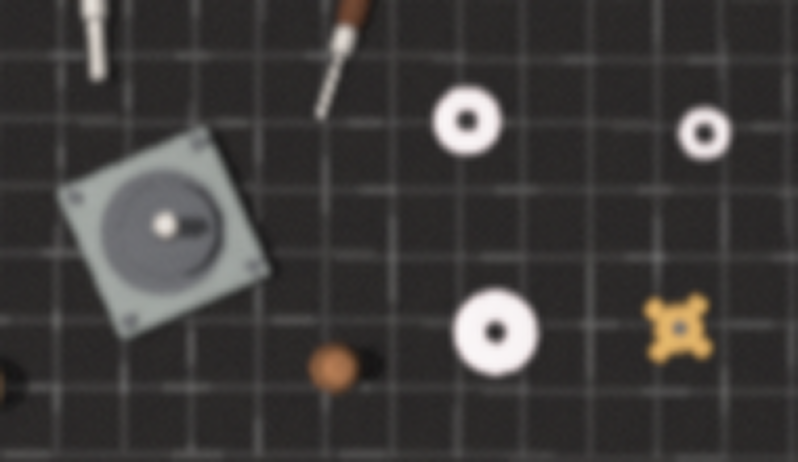

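View pics/s1.png

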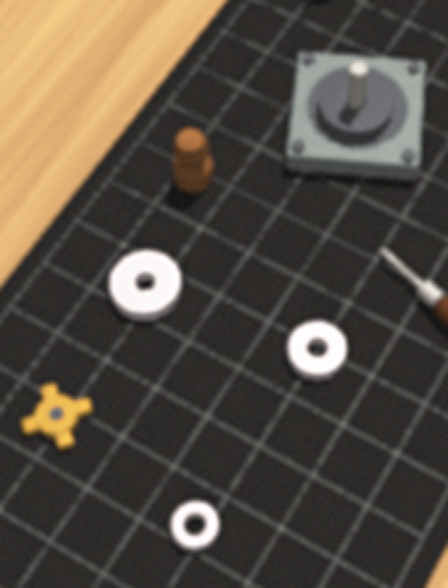

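```bash
cat > m.py <<'E'
from h import *
T=vision.get_calibration('top');S=vision.get_calibration('scene')
a=cv2.imread('pics/top0.png');b=cv2.imread('pics/scene0.png')
def blob(im,x,y,r,th):
    g=cv2.cvtColor(im,6).astype(float)[y-r:y+r+1,x-r:x+r+1]
    m=((g>th)).astype(np.uint8);c,_=cv2.findContours(m,cv2.RETR_EXTERNAL,cv2.CHAIN_APPROX_NONE)
    c=max(c,key=cv2.contourArea);hull=np.zeros_like(m);cv2.drawContours(hull,[c],-1,1,-1)
    ys,xs=np.nonzero(hull);return xs.mean()+x-r,ys.mean()+y-r,hull.sum()
for n,pt,ps,z in [('L',(358,219),(272,262),19),('M',(351,169),(333,284),17),('S',(407,171),(289,347),15)]:
    u=blob(a,*pt,14,150);v=blob(b,*ps,20,195)
    print(n,u,px(T,u[0],u[1],z)[:2].round(1),v,px(S,v[0],v[1],z)[:2].round(1))
# arbor tip
u=blob(a,279,193,5,140);print('tip',u,px(T,*u[:2],93)[:2]);
v=blob(b,348,184,5,170);print(v,px(S,*v[:2],93)[:2])
for c in [(60,187),(207,125),(271,270),(124,340)]:print(px(T,240+c[0]/4.2,140+c[1]/4.2,28)[:2])
for c in [(297,52),(427,62),(417,170),(290,164)]:print('s',px(S,220+c[0]/2.8,160+c[1]/2.8,28)[:2])
print('nut',px(T,240+680/4.2,140+328/4.2,15)[:2],'slicker',px(T,240+333/4.2,140+367/4.2,65)[:2],'awl tip',px(T,240+320/4.2,140+117/4.2,15)[:2])
E
python3 m.py
```

```text
L (np.float64(357.51768488745984), np.float64(218.67845659163987), np.uint64(311)) [ 451.5 -125.7] (np.float64(271.44444444444446), np.float64(260.1985815602837), np.uint64(423)) [ 453.8 -127.4]
M (np.float64(350.7230769230769), np.float64(168.3128205128205), np.uint64(195)) [ 609.4 -104.4] (np.float64(332.77054794520546), np.float64(283.69520547945206), np.uint64(292)) [ 611.4 -106.3]
S (np.float64(407.3783783783784), np.float64(171.3153153153153), np.uint64(111)) [ 601.8 -283. ] (np.float64(289.21890547263683), np.float64(346.85572139303486), np.uint64(201)) [ 603.8 -284.7]
tip (np.float64(278.56666666666666), np.float64(192.8), np.uint64(30)) [524.76072669 117.36032527]
(np.float64(347.61290322580646), np.float64(183.48387096774192), np.uint64(31)) [525.5057095  116.81154904]
[554.67509005 196.21777617]
[601.71369278  88.08159983]
[494.5721533   39.81029772]
[442.09612052 147.57249621]
s [446.96114783 146.64698579]
s [558.80281104 198.07956611]
s [606.4046596  85.5149168]
s [504.94446707  33.8147211 ]
nut [ 454.51368518 -265.20608733] slicker [423.47795717  -4.96628164] awl tip [610.10802556   3.99243719]
```

```bash
cat >> h.py <<'E'
def go(x,y,z):
    s=get_state();r=R.from_quat(s['tcp_rot']).as_matrix()
    d=r.T@(np.array([x,y,z])-s['position']);print('pos',s['position'].round(1),'tool delta mm',d.round(1),'tilt',r[:,0].round(4),'F',s['contact_force'].round(1),'t',round(s['t'],2),'gap',round(s['finger_gap'],1))
E
python3 - <<'E'
from h import *
s=get_state();print(R.from_quat(s['tcp_rot']).as_matrix().round(4))
go(452.5,-126.5,150)
E
```

```text
[[-7.000e-04  3.371e-01 -9.415e-01]
 [ 1.900e-03 -9.415e-01 -3.371e-01]
 [-1.000e+00 -2.000e-03  1.000e-04]]
pos [ 218.9 -611.4  230.4] tool delta mm [  81.1 -377.6 -383.4] tilt [-7.0e-04  1.9e-03 -1.0e+00] F [-0.7 -0.3 -0.4] t 0.15 gap 85.3
```

>>> jog_arm(rows=[0,-0.043,-0.043,0,-1,0,-0.043,-0.043,0,-1,0,-0.043,-0.043,0,-1,0.01,-0.042,-0.043,0,-1,0.01,-0.042,-0.043,0,-1,0.01,-0.042,-0.042,0,-1,0.01,-0.042,-0.042,0,-1,0.01,-0.042,-0.042,0,-1], squeeze=60)

```text
t: 1.15
position: [426.5, -176.2, 181.1]
tcp_rot: [0.697, 0.121, -0.697, 0.121]
contact_force: [1.3, -0.1, 0.7]
finger_gap: 85.2
```

>>> jog_arm(rows=[0.01,-0.02,-0.02,0,-1,0.01,-0.019,-0.021,0,-1,0,0,0,0,-1])

```text
t: 1.52
position: [451.7, -124.7, 160.6]
tcp_rot: [-0.696, -0.123, 0.697, -0.122]
contact_force: [-0.1, 0.1, 0.4]
finger_gap: 84.8
```

```bash
python3 - <<'E'
from h import *
go(452.5,-126.5,150)
cv2.imwrite('pics/w1.png',vision.snapshot('wrist'))
print(R.from_quat(get_state()['tcp_rot']).as_matrix().round(3))
E
```

```text
pos [ 451.7 -124.7  160.6] tool delta mm [10.6  1.9 -0.1] tilt [-0.0012  0.0016 -1.    ] F [-0.1  0.1  0.4] t 1.52 gap 84.8
[[-0.001  0.339 -0.941]
 [ 0.    -0.941 -0.339]
 [-1.    -0.001  0.001]]
```

View pics/w1.png

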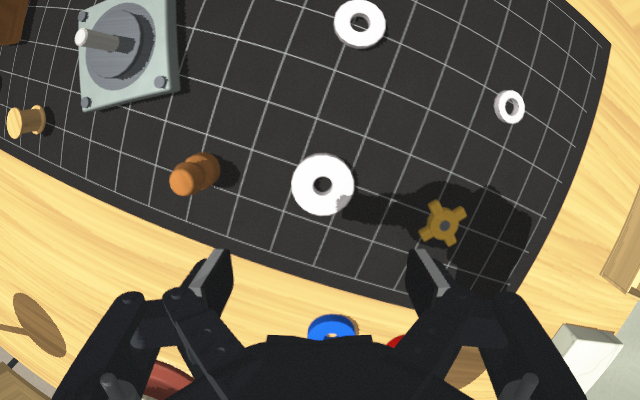

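The wrist view is sharp. It shows L's bore top at about (322,184), the arbor tip at about (82,38), M at (360,22) and S at (509,106). I'll convert these to world coordinates and compare with the top and scene results.

```bash
cat >> h.py <<'E'
def wcal():
    c=vision.get_calibration('wrist');f=200/np.tan(np.radians(c['vertical_fov']/2));return c,f,np.array(c['T_tool_cam'])
def wpx(s,u,v,z):
    "wrist pixel -> world at height z"
    c,f,T=wcal();dx,dy=u-c['cx'],v-c['cy'];r=np.hypot(dx,dy);th=r/f
    d=np.array([np.sin(th)*dx/max(r,1e-9),np.sin(th)*dy/max(r,1e-9),np.cos(th)])
    Rm=R.from_quat(s['tcp_rot']).as_matrix()
    o=Rm@T[:3,3]+s['position'];d=Rm@(T[:3,:3]@d);return o+d*(z-o[2])/d[2]
def wproj(s,P):
    c,f,T=wcal();Rm=R.from_quat(s['tcp_rot']).as_matrix()
    t=Rm.T@(np.array(P)-s['position']);p=T[:3,:3].T@(t-T[:3,3]);th=np.arctan2(np.hypot(p[0],p[1]),p[2]);n=np.hypot(p[0],p[1])
    return np.array([c['cx']+f*th*p[0]/n,c['cy']+f*th*p[1]/n])
E
python3 - <<'E'
from h import *
s=get_state()
im=cv2.imread('pics/w1.png')
A=cv2.resize(im[150:220,285:360],None,fx=5,fy=5,interpolation=cv2.INTER_CUBIC)
B=cv2.resize(im[0:115,65:185],None,fx=3.5,fy=3.5,interpolation=cv2.INTER_CUBIC)
h=max(A.shape[0],B.shape[0]);o=np.zeros((h,A.shape[1]+B.shape[1],3),np.uint8);o[:A.shape[0],:A.shape[1]]=A;o[:B.shape[0],A.shape[1]:]=B
cv2.imwrite('pics/w1c.png',o);print(A.shape,B.shape)
for n,u,z in [('L',(322,184),19),('tip',(82,38),93),('M',(360,22),17),('S',(509,106),15)]: print(n,wpx(s,*u,z).round(1))
E
```

```text
(350, 375, 3) (402, 420, 3)
L [ 453.  -128.8   19. ]
tip [523.8 108.   93. ]
M [ 609.  -109.4   17. ]
S [ 599.4 -283.7   15. ]
```

View pics/w1c.png

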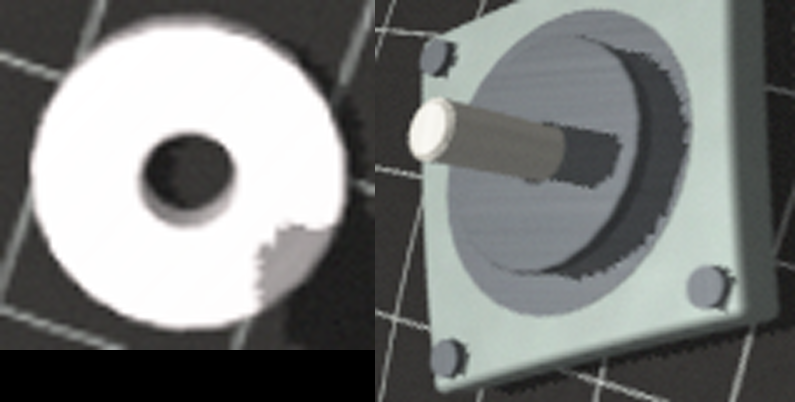

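>>> jog_arm(rows=[0.03,0.003,0,0,-1,0.05,0,0,0,-1,0.045,0,0,0,-1,0.022,0,0,0,-1,0.009,0,0,0,-1,0,0,0,0,-1])

```text
t: 2.33
position: [452.3, -131.1, 5.5]
tcp_rot: [-0.697, -0.12, 0.697, -0.121]
contact_force: [-1.2, -0.7, -0.1]
finger_gap: 85.3
```

```bash
python3 - <<'E'
from h import *
go(453,-127.5,2)
s=get_state();im=vision.snapshot('wrist');cv2.imwrite('pics/w2.png',im)
print(wproj(s,[453,-127.5,19]))
E
```

```text
pos [ 452.3 -131.1    5.5] tool delta mm [ 3.5 -3.1 -1.9] tilt [-0.e+00 -5.e-04 -1.e+00] F [-1.2 -0.7 -0.1] t 2.33 gap 85.3
[312.69736343 264.22213609]
```

View pics/w2.png

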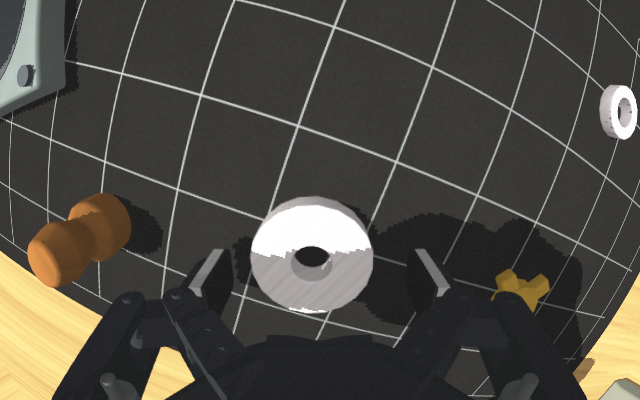

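Bore opening is centred at about (312,264), which matches the prediction (312.7,264.2). I'll correct by the computed delta, then grip.

>>> jog_arm(rows=[0.0035,-0.003,-0.002,0,-1,0,0,0,0,0,0,0,0,0,1,0,0,0,0,1,0,0,0,0,1])

```text
t: 3.0
position: [453.6, -126.5, 3.0]
tcp_rot: [0.697, 0.121, -0.696, 0.121]
contact_force: [-0.9, 1.2, 8.5]
finger_gap: 57.0
```

```bash
python3 - <<'E'
from h import *
go(453,-127.5,2)
E
```

```text
pos [ 453.6 -126.5    3. ] tool delta mm [1.  0.8 0.9] tilt [ 1.3e-03 -1.0e-04 -1.0e+00] F [-0.9  1.2  8.5] t 3.0 gap 57.0
```

>>> jog_arm(rows=[-0.001,0,0,0,1,-0.001,0,0,0,1])

```text
t: 3.25
position: [453.1, -126.6, 3.8]
tcp_rot: [-0.697, -0.121, 0.697, -0.121]
contact_force: [-0.6, 0.6, -1.2]
finger_gap: 56.9
```

```bash
python3 - <<'E'
from h import *
go(453,-127.5,2)
s=get_state();im=vision.snapshot('wrist');cv2.imwrite('pics/w3.png',im)
E
```

```text
pos [ 453.1 -126.6    3.8] tool delta mm [1.8 0.8 0.4] tilt [-2.e-04  0.e+00 -1.e+00] F [-0.6  0.6 -1.2] t 3.25 gap 56.9
```

View pics/w3.png

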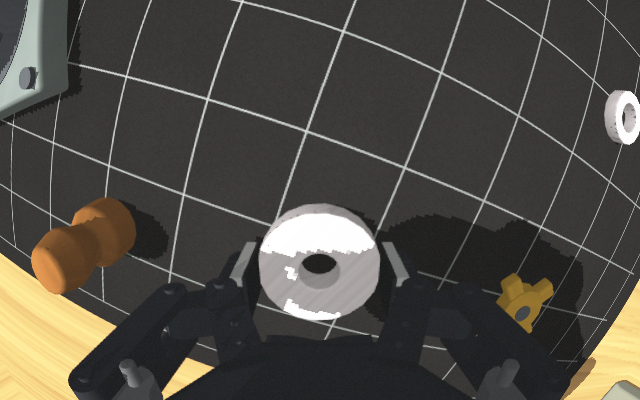

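>>> jog_arm(rows=[-0.03,0,0,0,1,-0.055,0,0,0,1,-0.05,-0.03,-0.013,0,1,0,-0.055,-0.022,0,1,0,-0.055,-0.022,0,1,0,-0.045,-0.019,0,1,0,-0.02,-0.01,0,1,0,0,0,0,1])

```text
t: 4.3
position: [464.7, 97.5, 138.6]
tcp_rot: [-0.696, -0.123, 0.697, -0.122]
contact_force: [0.9, -0.7, -0.7]
finger_gap: 57.1
```

```bash
python3 - <<'E'
from h import *
go(464,95,140)
s=get_state();im=vision.snapshot('wrist');cv2.imwrite('pics/w4.png',im)
np.save('s4.npy',s,allow_pickle=True);print(wproj(s,[525,117,93]))
E
```

```text
pos [464.7  97.5 138.6] tool delta mm [-1.4  2.1  1.5] tilt [-4.e-04  8.e-04 -1.e+00] F [ 0.9 -0.7 -0.7] t 4.3 gap 57.1
[323.11841138 123.23645048]
```

View pics/w4.png

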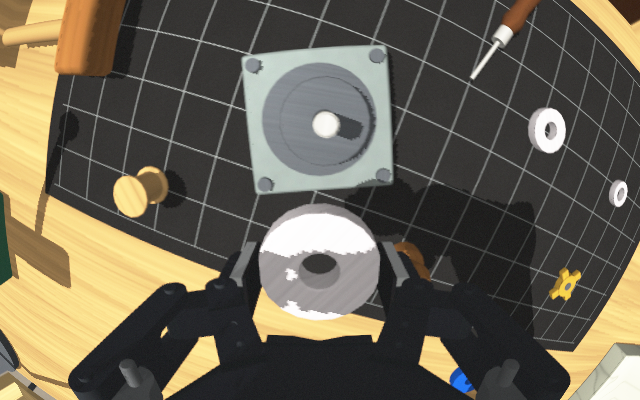

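```bash
python3 - <<'E'
from h import *
im=cv2.imread('pics/w4.png')
A=cv2.resize(im[100:150,295:360],None,fx=6,fy=6,interpolation=cv2.INTER_CUBIC)
B=cv2.resize(im[195:330,250:390],None,fx=2.8,fy=2.8,interpolation=cv2.INTER_CUBIC)
h=max(A.shape[0],B.shape[0]);o=np.zeros((h,A.shape[1]+B.shape[1],3),np.uint8);o[:A.shape[0],:A.shape[1]]=A;o[:B.shape[0],A.shape[1]:]=np.clip(B*1.0,0,255)
cv2.imwrite('pics/w4c.png',o);print(A.shape,B.shape)
E
```

```text
(300, 390, 3) (378, 392, 3)
```

View pics/w4c.png

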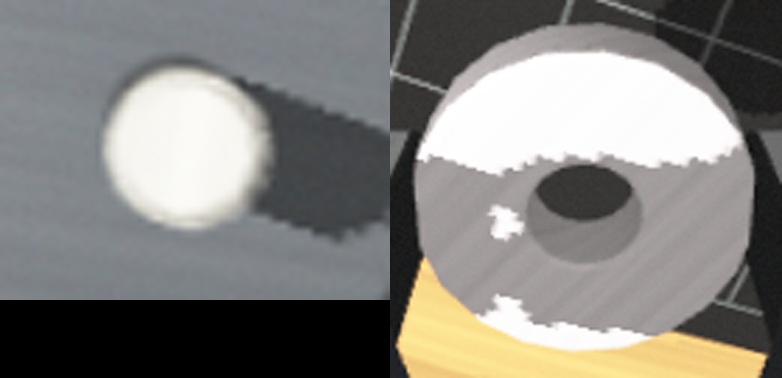

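```bash
cat >> h.py <<'E'
def tpx(u,v,x):
    "wrist pixel -> tool coords at tool x (mm)"
    c,f,T=wcal();dx,dy=u-c['cx'],v-c['cy'];r=np.hypot(dx,dy);th=r/f
    d=T[:3,:3]@np.array([np.sin(th)*dx/r,np.sin(th)*dy/r,np.cos(th)]);o=T[:3,3];return o+d*(x-o[0])/d[0]
E
python3 - <<'E'
from h import *
s=np.load('s4.npy',allow_pickle=True).item()
p=wpx(s,326.2,124.2,93);print('tip world',p.round(1))
Rm=R.from_quat(s['tcp_rot']).as_matrix();print('tip in tool',(Rm.T@(p-s['position'])).round(1))
cv=lambda X,Y:(250+(X-390)/2.8,195+Y/2.8)
for x in(-12,-16,-20):
    l,r,t,b=[tpx(*cv(*q),x) for q in [(415,190),(755,190),(584,50),(584,350)]]
    bl,br,bt,bb=[tpx(*cv(*q),x) for q in [(527,213),(641,213),(584,163),(584,264)]]
    print(x,'outer w',r[1]-l[1],'h',b[2]-t[2],'c',(r[1]+l[1])/2,(b[2]+t[2])/2,'bore',br[1]-bl[1],bb[2]-bt[2],(br[1]+bl[1])/2,(bb[2]+bt[2])/2)
E
```

```text
tip world [525.1 115.1  93. ]
tip in tool [ 45.6   4.2 -62.7]
-12 outer w 58.37203724459954 h 60.3423195258572 c 0.14430109905369726 3.1165056860333173 bore 19.58272059712556 20.322869885733397 -0.038445128864365685 3.167894087249884
-16 outer w 56.56966759774055 h 58.47911292440295 c 0.13304907563134094 0.7618015631932202 bore 18.97805948072012 19.69535497365966 -0.04405444612422915 0.8116032304370648
-20 outer w 54.767297950881556 h 56.61590632294867 c 0.12179705220898107 -1.5929025596468769 bore 18.37339836431468 19.067840061585905 -0.04966376338409351 -1.544687626375758
```

>>> jog_arm(rows=[0,0.002,-0.025,0,1,0,0.002,-0.025,0,1,0.01,0,-0.014,0,1,0.02,0,0,0,1,0,0,0,0,1])

```text
t: 4.97
position: [524.5, 111.4, 106.7]
tcp_rot: [-0.695, -0.12, 0.699, -0.121]
contact_force: [0.2, -0.0, -2.0]
finger_gap: 57.6
```

```bash
python3 - <<'E'
from h import *
go(525.1,115.1,98)
s=get_state();im=vision.snapshot('wrist');cv2.imwrite('pics/w5.png',cv2.resize(im[190:340,240:400],None,fx=4,fy=4,interpolation=cv2.INTER_CUBIC))
E
```

```text
pos [524.5 111.4 106.7] tool delta mm [ 8.7 -3.3 -1.9] tilt [-0.006  -0.0021 -1.    ] F [ 0.2 -0.  -2. ] t 4.97 gap 57.6
```

View pics/w5.png

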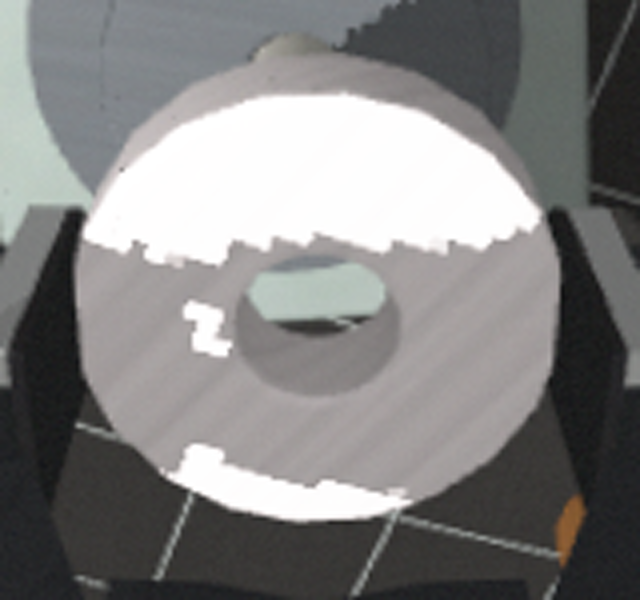

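```bash
python3 - <<'E'
from h import *
for i in range(4):
    vision.snapshot('scene'); s=get_state();go(525.1,115.1,98)
    d=R.from_quat(s['tcp_rot']).as_matrix().T@(np.array([525.1,115.1,93])-s['position']);print(wproj(s,[525.1,115.1,93]),abs(s['joint_velocities']).max())
E
```

```text
pos [526.1 112.3 108.6] tool delta mm [10.6 -3.  -0. ] tilt [-1.5e-03 -7.0e-04 -1.0e+00] F [ 0.2 -0.1 -1.4] t 5.08 gap 56.9
[313.90662034 241.86088959] 0.01603983904156141
pos [526.6 112.5 109. ] tool delta mm [11.  -2.9  0.5] tilt [-1.e-04 -3.e-04 -1.e+00] F [ 0.3  0.1 -1.6] t 5.12 gap 56.8
[314.11842722 242.39867312] 0.010658699478575617
pos [526.8 112.8 109.3] tool delta mm [11.3 -2.7  0.8] tilt [ 7.e-04  0.e+00 -1.e+00] F [ 0.4  0.5 -1.4] t 5.17 gap 56.8
[314.41950589 242.72237316] 0.004846906194102666
pos [526.9 113.  109.5] tool delta mm [11.5 -2.6  1. ] tilt [ 1.1e-03  2.0e-04 -1.0e+00] F [-0.1  0.6 -0.5] t 5.22 gap 57.1
[314.61003254 242.87010204] 0.0032535157565291672
```

>>> jog_arm(rows=[0.006,-0.0026,0,0,1,0.005,0,0,0,1,0,0,0,0,1,0,0,0,0,1,0,0,0,0,1])

```text
t: 5.85
position: [525.9, 115.6, 98.0]
tcp_rot: [0.697, 0.121, -0.697, 0.121]
contact_force: [0.4, 0.4, -1.2]
finger_gap: 56.6
```

```bash
python3 - <<'E'
from h import *
go(525.6,115.5,96)
s=get_state();print(s['wrist_torque'])
E
```

```text
pos [525.9 115.6  98. ] tool delta mm [2.  0.  0.4] tilt [ 3.e-04  1.e-04 -1.e+00] F [ 0.4  0.4 -1.2] t 5.85 gap 56.6
[-0.01715642 -0.01471319 -0.02459125]
```

>>> jog_arm(rows=[0.001,0,0,0,1,0.001,0,0,0,1,0.001,0,0,0,1,0.001,0,0,0,1,0,0,0,0,1])

```text
t: 6.48
position: [525.7, 115.6, 93.7]
tcp_rot: [-0.697, -0.121, 0.697, -0.121]
contact_force: [0.1, 0.3, 0.2]
finger_gap: 56.8
```

>>> jog_arm(rows=[0.001,0,0,0,1,0.001,0,0,0,1,0,0,0,0,1])

```text
t: 6.85
position: [525.7, 115.6, 91.8]
tcp_rot: [-0.697, -0.121, 0.697, -0.121]
contact_force: [-0.3, 0.9, -1.1]
finger_gap: 56.9
```

>>> jog_arm(rows=[0.001,0,0,0,1,0.001,0,0,0,1,0.001,0,0,0,1,0,0,0,0,1])

```text
t: 7.35
position: [525.7, 115.6, 88.7]
tcp_rot: [-0.697, -0.121, 0.697, -0.121]
contact_force: [-0.2, 0.7, -1.5]
finger_gap: 56.9
```

>>> jog_arm(rows=[0.001,0,0,0,1,0.001,0,0,0,1,0.001,0,0,0,1,0,0,0,0,1])

```text
t: 7.85
position: [525.7, 115.6, 85.7]
tcp_rot: [-0.697, -0.121, 0.697, -0.121]
contact_force: [0.7, 0.4, -2.0]
finger_gap: 56.7
```

>>> jog_arm(rows=[0.003,0,0,0,1,0.003,0,0,0,1,0.003,0,0,0,1,0,0,0,0,1])

```text
t: 8.35
position: [525.5, 115.6, 76.5]
tcp_rot: [-0.696, -0.121, 0.697, -0.121]
contact_force: [0.4, 0.6, -1.0]
finger_gap: 57.1
```

```bash
python3 - <<'E'
from h import *
go(525.6,115.5,60)
im=vision.snapshot('wrist');cv2.imwrite('pics/w6.png',cv2.resize(im[190:340,240:400],None,fx=3,fy=3,interpolation=cv2.INTER_CUBIC))
E
```

```text
pos [525.5 115.6  76.5] tool delta mm [16.5  0.1 -0. ] tilt [-8.e-04 -1.e-04 -1.e+00] F [ 0.4  0.6 -1. ] t 8.35 gap 57.1
```

View pics/w6.png

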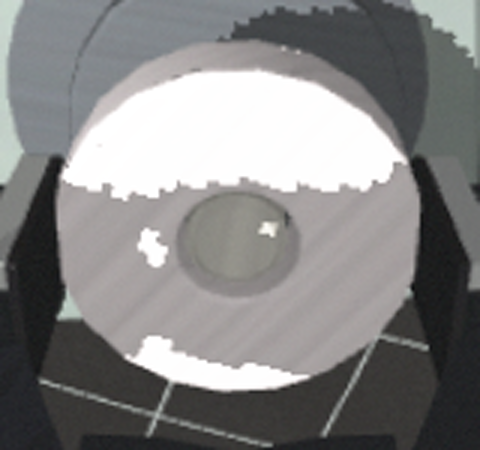

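The arbor end shows inside the bore, about 2.5 px (about 1.2 mm) off centre toward -z. I'll shift z by -1 mm and keep lowering.

>>> jog_arm(rows=[0.003,0,-0.001,0,1,0.004,0,0,0,1,0.004,0,0,0,1,0.004,0,0,0,1,0.004,0,0,0,1,0.003,0,0,0,1,0.002,0,0,0,1,0,0,0,0,1])

```text
t: 9.4
position: [526.7, 116.0, 52.7]
tcp_rot: [-0.697, -0.121, 0.697, -0.121]
contact_force: [-0.5, 0.6, -1.5]
finger_gap: 57.0
```

>>> jog_arm(rows=[0.001,0,0,0,1,0.001,0,0,0,1,0.001,0,0,0,1,0,0,0,0,1])

```text
t: 9.9
position: [526.7, 116.0, 49.8]
tcp_rot: [-0.697, -0.121, 0.697, -0.121]
contact_force: [-0.2, -1.0, -1.6]
finger_gap: 57.2
```

>>> jog_arm(rows=[0.001,0,0,0,1,0.001,0,0,0,1,0.001,0,0,0,1,0,0,0,0,1])

```text
t: 10.4
position: [526.6, 116.0, 46.7]
tcp_rot: [-0.697, -0.121, 0.697, -0.121]
contact_force: [-0.3, 0.1, -0.7]
finger_gap: 57.0
```

>>> jog_arm(rows=[0.001,0,0,0,1,0.001,0,0,0,1,0,0,0,0,1])

```text
t: 10.78
position: [526.7, 116.0, 44.8]
tcp_rot: [-0.697, -0.121, 0.697, -0.121]
contact_force: [0.4, 0.1, -1.0]
finger_gap: 57.2
```

>>> jog_arm(rows=[0.001,0,0,0,1,0.001,0,0,0,1,0,0,0,0,1])

```text
t: 11.15
position: [526.8, 116.0, 43.2]
tcp_rot: [0.697, 0.121, -0.697, 0.121]
contact_force: [-1.3, -0.4, 4.5]
finger_gap: 56.9
```

>>> jog_arm(rows=[0.001,0,0,0,1,0.001,0,0,0,1,0,0,0,0,1])

```text
t: 11.52
position: [526.8, 116.0, 40.8]
tcp_rot: [0.697, 0.121, -0.697, 0.121]
contact_force: [-0.9, -1.1, 3.9]
finger_gap: 56.8
```

>>> jog_arm(rows=[0.001,0,0,0,1,0.001,0,0,0,1,0,0,0,0,1])

```text
t: 11.9
position: [526.8, 116.0, 38.7]
tcp_rot: [0.697, 0.121, -0.697, 0.121]
contact_force: [-1.2, -0.4, 3.2]
finger_gap: 57.1
```

>>> jog_arm(rows=[0.001,0,0,0,1,0.001,0,0,0,1,0,0,0,0,1])

```text
t: 12.28
position: [526.8, 116.0, 36.7]
tcp_rot: [0.697, 0.121, -0.697, 0.121]
contact_force: [-0.9, -0.3, 3.0]
finger_gap: 57.2
```

>>> jog_arm(rows=[0.001,0,0,0,1,0,0,0,0,1])

```text
t: 12.52
position: [526.8, 116.0, 36.1]
tcp_rot: [0.697, 0.121, -0.697, 0.121]
contact_force: [-1.1, -0.9, 6.5]
finger_gap: 57.3
```

>>> jog_arm(rows=[0.001,0,0,0,1,0,0,0,0,1])

```text
t: 12.78
position: [526.9, 116.0, 36.0]
tcp_rot: [0.697, 0.121, -0.697, 0.121]
contact_force: [-2.8, -1.3, 12.1]
finger_gap: 57.1
```

>>> jog_arm(rows=[0.001,0,0,0,1,0,0,0,0,1])

```text
t: 13.02
position: [526.9, 116.0, 35.9]
tcp_rot: [0.697, 0.121, -0.696, 0.121]
contact_force: [-4.0, -0.3, 18.3]
finger_gap: 56.8
```

Contact was at TCP z 43. The flange then slid about 7 mm and stopped dead at 35.9, with 18 N on it. I'll relieve the load and release.

>>> jog_arm(rows=[-0.002,0,0,0,1,-0.001,0,0,0,0.2,0,0,0,0,-1,0,0,0,0,-1,0,0,0,0,-1])

```text
t: 13.65
position: [526.7, 116.0, 36.6]
tcp_rot: [-0.697, -0.121, 0.697, -0.121]
contact_force: [0.7, 0.1, -0.1]
finger_gap: 85.5
```

>>> jog_arm(rows=[-0.01,0,0,0,-1,-0.04,0,0,0,-1,-0.05,0,0,0,-1,0,0,0,0,-1,0,0,0,0,-1])

```text
t: 14.28
position: [526.3, 115.8, 137.0]
tcp_rot: [-0.697, -0.121, 0.697, -0.121]
contact_force: [-0.4, -0.3, -0.5]
finger_gap: 85.6
```

```bash
python3 - <<'E'
from h import *
go(611,-106,100)
im=vision.snapshot('wrist');cv2.imwrite('pics/w7.png',im)
E
```

```text
pos [526.3 115.8 137. ] tool delta mm [ 37.  237.4  -4.9] tilt [-1.e-04  0.e+00 -1.e+00] F [-0.4 -0.3 -0.5] t 14.28 gap 85.6
```

View pics/w7.png

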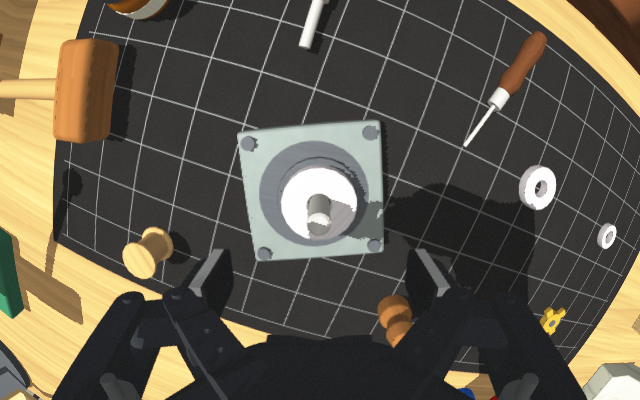

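L sits on the flange. Next, the medium spacer.

>>> jog_arm(rows=[0,0.03,0,0,-1,0,0.055,-0.001,0,-1,0,0.055,-0.001,0,-1,0.01,0.055,-0.001,0,-1,0.02,0.032,-0.001,0,-1,0.01,0.01,-0.001,0,-1,0,0,0,0,-1,0,0,0,0,-1])

```text
t: 15.32
position: [611.3, -102.5, 97.1]
tcp_rot: [0.697, 0.123, -0.696, 0.121]
contact_force: [0.1, -0.0, -0.5]
finger_gap: 85.6
```

```bash
python3 - <<'E'
from h import *
go(611,-106,5.5)
s=get_state();im=vision.snapshot('wrist');cv2.imwrite('pics/w8.png',im)
print(wproj(s,[611,-106,17]),wpx(s,318.5,222,17))
E
```

```text
pos [ 611.3 -102.5   97.1] tool delta mm [91.6  3.3  1.5] tilt [-1.e-04  2.e-03 -1.e+00] F [ 0.1 -0.  -0.5] t 15.32 gap 85.6
[323.577296   207.65759199] [ 598.76995717 -106.34170033   17.        ]
```

View pics/w8.png

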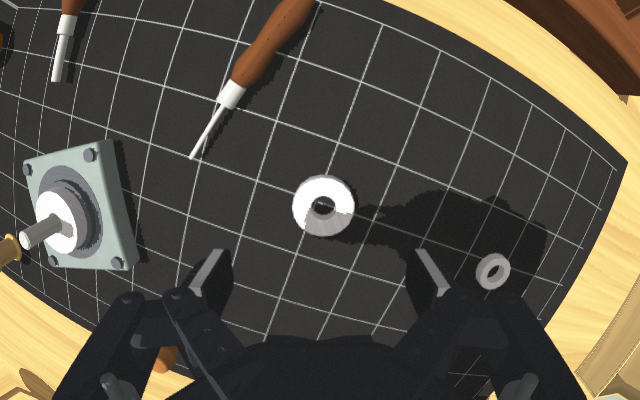

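M's bore is at (324,208), predicted (323.6,207.7).

>>> jog_arm(rows=[0.03,0.0033,0.0015,0,-1,0.035,0,0,0,-1,0.018,0,0,0,-1,0.006,0,0,0,-1,0,0,0,0,-1,0,0,0,0,-1,0,0,0,0,-1])

```text
t: 16.25
position: [611.7, -109.2, 8.8]
tcp_rot: [0.697, 0.121, -0.696, 0.121]
contact_force: [-0.4, 0.1, 0.3]
finger_gap: 85.2
```

```bash
python3 - <<'E'
from h import *
go(611,-106,5.5)
s=get_state();im=vision.snapshot('wrist');cv2.imwrite('pics/w9.png',cv2.resize(im[190:340,240:400],None,fx=3,fy=3,interpolation=cv2.INTER_CUBIC))
print((wproj(s,[611,-106,17])-[240,190])*3)
E
```

```text
pos [ 611.7 -109.2    8.8] tool delta mm [ 3.3 -3.2 -0.4] tilt [ 1.8e-03 -2.0e-04 -1.0e+00] F [-0.4  0.1  0.3] t 16.25 gap 85.2
[218.19747891 214.71130749]
```

View pics/w9.png

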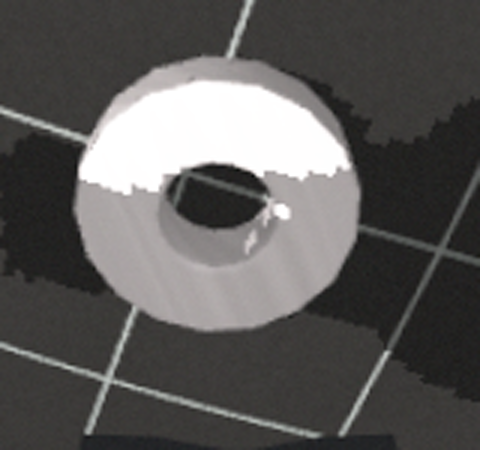

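Bore centre reads (219,215), predicted (218,215). Aligning and gripping.

>>> jog_arm(rows=[0.0033,-0.0032,-0.0004,0,-1,0,0,0,0,0,0,0,0,0,1,0,0,0,0,1,0,0,0,0,1,0,0,0,0,1])

```text
t: 17.05
position: [610.6, -106.0, 5.2]
tcp_rot: [0.697, 0.121, -0.696, 0.121]
contact_force: [-0.6, 0.0, 5.0]
finger_gap: 45.4
```

```bash
python3 - <<'E'
from h import *
go(611,-106,100)
E
```

```text
pos [ 610.6 -106.     5.2] tool delta mm [-94.8   0.2  -0.4] tilt [ 7.e-04 -0.e+00 -1.e+00] F [-0.6  0.   5. ] t 17.05 gap 45.4
```

```bash
python3 - <<'E'
from h import *
im=cv2.imread('pics/w7.png');cv2.imwrite('pics/w7c.png',cv2.resize(im[150:260,260:390],None,fx=4,fy=4,interpolation=cv2.INTER_CUBIC))
s=get_state();s=dict(s);s['position']=np.array([526.3,115.8,137.0]);s['tcp_rot']=np.array([-0.697,-0.121,0.697,-0.121])
print(wpx(s,318.5,222,93),wpx(s,318.5,223,93))
E
```

```text
[526.97891697 116.54621242  93.        ] [526.32836532 116.31382078  93.        ]
```

View pics/w7c.png

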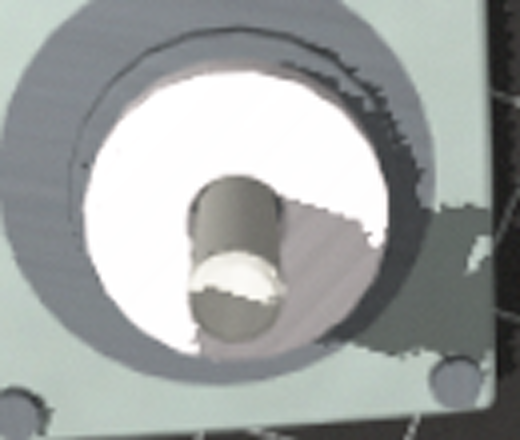

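>>> jog_arm(rows=[-0.03,0,0,0,1,-0.055,0,0,0,1,-0.035,-0.04,0.001,0,1,0,-0.055,0.001,0,1,0,-0.055,0.001,0,1,0,-0.052,0.001,0,1,0,-0.025,0.001,0,1,0,-0.011,0,0,1])

```text
t: 18.05
position: [524.5, 118.3, 124.2]
tcp_rot: [-0.696, -0.122, 0.697, -0.122]
contact_force: [0.5, 0.4, -0.7]
finger_gap: 45.1
```

>>> jog_arm(rows=[0,0,0,0,1,0,0,0,0,1,0,0,0,0,1])

```text
t: 18.42
position: [526.0, 114.8, 124.5]
tcp_rot: [0.697, 0.12, -0.697, 0.12]
contact_force: [-0.6, -0.5, -0.8]
finger_gap: 45.3
```

```bash
python3 - <<'E'
from h import *
go(525.5,115.8,99)
E
```

```text
pos [526.  114.8 124.5] tool delta mm [25.5 -1.1  0.1] tilt [ 3.e-04 -8.e-04 -1.e+00] F [-0.6 -0.5 -0.8] t 18.43 gap 45.3
```

>>> jog_arm(rows=[0.015,-0.001,0,0,1,0.01,0,0,0,1,0,0,0,0,1,0,0,0,0,1,0,0,0,0,1])

```text
t: 19.05
position: [525.4, 117.5, 99.9]
tcp_rot: [0.697, 0.121, -0.696, 0.121]
contact_force: [0.5, -0.4, -0.6]
finger_gap: 45.5
```

```bash
python3 - <<'E'
from h import *
go(525.5,115.8,97)
s=get_state();im=vision.snapshot('wrist');cv2.imwrite('pics/w10.png',cv2.resize(im[170:340,240:400],None,fx=3,fy=3,interpolation=cv2.INTER_CUBIC))
E
```

```text
pos [525.4 117.5  99.9] tool delta mm [2.9 1.7 0.4] tilt [ 8.e-04  3.e-04 -1.e+00] F [ 0.5 -0.4 -0.6] t 19.05 gap 45.5
```

View pics/w10.png

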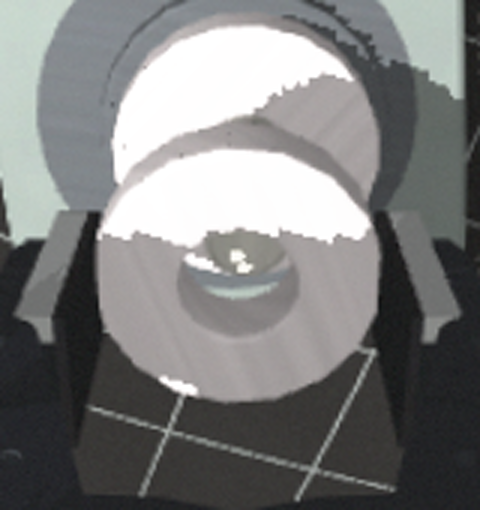

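```bash
python3 - <<'E'
from h import *
go(525.5,115.8,97)
s=get_state();im=vision.snapshot('wrist');c=im[235:290,290:350];c=np.clip(c.astype(float)*1.5,0,255).astype(np.uint8);cv2.imwrite('pics/w11.png',cv2.resize(c,None,fx=8,fy=8,interpolation=cv2.INTER_CUBIC))
E
```

```text
pos [525.3 117.5  99.9] tool delta mm [2.9 1.7 0.4] tilt [ 8.e-04  3.e-04 -1.e+00] F [ 0.2 -1.7 -0.1] t 19.1 gap 45.3
```

View pics/w11.png

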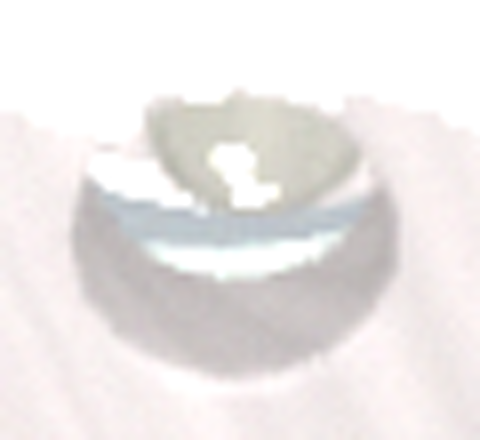

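The arbor end sits about 2 px right of the bore centre. I'll shift y +1.3 mm and lower gently.

>>> jog_arm(rows=[0.001,0.0013,0,0,1,0.001,0,0,0,1,0.001,0,0,0,1,0,0,0,0,1,0,0,0,0,1])

```text
t: 19.77
position: [525.5, 116.2, 96.5]
tcp_rot: [-0.697, -0.121, 0.697, -0.121]
contact_force: [0.6, -0.7, -0.3]
finger_gap: 45.3
```

>>> jog_arm(rows=[0.001,0,0,0,1,0.001,0,0,0,1,0.001,0,0,0,1,0,0,0,0,1])

```text
t: 20.27
position: [525.4, 116.1, 93.4]
tcp_rot: [-0.697, -0.121, 0.697, -0.121]
contact_force: [1.3, -1.0, -1.4]
finger_gap: 45.5
```

```bash
python3 - <<'E'
from h import *
go(525.5,115.8,90)
s=get_state();im=vision.snapshot('wrist');c=im[235:290,290:350];c=np.clip(c.astype(float)*1.3,0,255).astype(np.uint8);cv2.imwrite('pics/w12.png',cv2.resize(c,None,fx=8,fy=8,interpolation=cv2.INTER_CUBIC))
E
```

```text
pos [525.4 116.1  93.4] tool delta mm [3.4 0.3 0. ] tilt [-2.e-04  0.e+00 -1.e+00] F [ 1.3 -1.  -1.4] t 20.27 gap 45.5
```

View pics/w12.png

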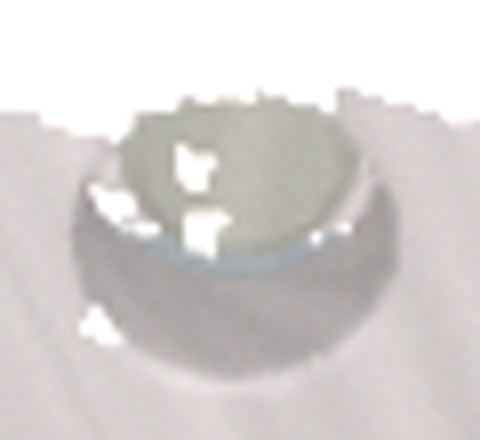

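>>> jog_arm(rows=[0.001,0,0,0,1,0.001,0,0,0,1,0.001,0,0,0,1,0.002,0,0,0,1,0.002,0,0,0,1,0.003,0,0,0,1,0,0,0,0,1,0,0,0,0,1])

```text
t: 21.32
position: [525.5, 116.2, 83.5]
tcp_rot: [0.697, 0.121, -0.697, 0.121]
contact_force: [-0.1, -0.2, -0.6]
finger_gap: 45.5
```

```bash
python3 - <<'E'
from h import *
go(525.5,115.8,61)
s=get_state();im=vision.snapshot('wrist');c=im[235:290,290:350];c=np.clip(c.astype(float)*1.3,0,255).astype(np.uint8);cv2.imwrite('pics/w13.png',cv2.resize(c,None,fx=8,fy=8,interpolation=cv2.INTER_CUBIC))
E
```

```text
pos [525.5 116.2  83.5] tool delta mm [22.5  0.4  0.2] tilt [ 0.e+00  1.e-04 -1.e+00] F [-0.1 -0.2 -0.6] t 21.32 gap 45.5
```

View pics/w13.png

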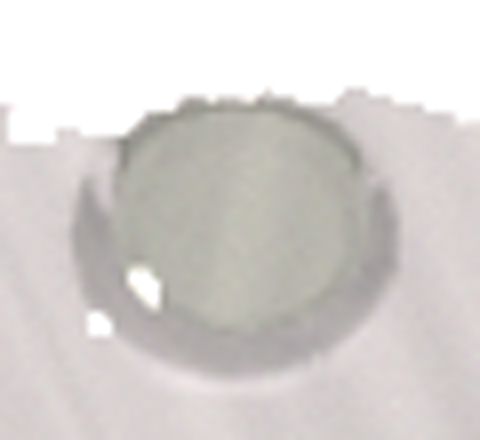

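Threaded and centred. Continuing down.

>>> jog_arm(rows=[0.003,0,0,0,1,0.004,0,0,0,1,0.004,0,0,0,1,0.004,0,0,0,1,0.004,0,0,0,1,0.003,0,0,0,1,0.002,0,0,0,1,0,0,0,0,1])

```text
t: 22.38
position: [525.4, 116.2, 59.4]
tcp_rot: [-0.697, -0.121, 0.697, -0.121]
contact_force: [0.4, -0.4, -0.1]
finger_gap: 45.1
```

>>> jog_arm(rows=[0.001,0,0,0,1,0.001,0,0,0,1,0.001,0,0,0,1,0.001,0,0,0,1,0,0,0,0,1])

```text
t: 23.0
position: [525.4, 116.2, 55.5]
tcp_rot: [-0.697, -0.121, 0.697, -0.121]
contact_force: [0.0, 0.8, 0.4]
finger_gap: 45.3
```

>>> jog_arm(rows=[0.001,0,0,0,1,0.001,0,0,0,1,0,0,0,0,1])

```text
t: 23.38
position: [525.6, 116.2, 54.1]
tcp_rot: [0.697, 0.121, -0.697, 0.121]
contact_force: [-1.2, -0.3, 5.9]
finger_gap: 45.6
```

>>> jog_arm(rows=[0.001,0,0,0,1,0.001,0,0,0,1,0,0,0,0,1])

```text
t: 23.75
position: [525.6, 116.2, 53.9]
tcp_rot: [0.697, 0.121, -0.696, 0.121]
contact_force: [-4.1, -1.5, 16.9]
finger_gap: 45.2
```

>>> jog_arm(rows=[-0.002,0,0,0,1,-0.001,0,0,0,0.2,0,0,0,0,-1,0,0,0,0,-1,0,0,0,0,-1])

```text
t: 24.38
position: [525.5, 116.2, 54.3]
tcp_rot: [-0.697, -0.121, 0.697, -0.121]
contact_force: [0.2, 0.1, 0.6]
finger_gap: 85.3
```

>>> jog_arm(rows=[-0.01,0,0,0,-1,-0.04,0,0,0,-1,-0.035,0,0,0,-1,0,0,0,0,-1,0,0,0,0,-1])

```text
t: 25.0
position: [525.0, 116.1, 139.5]
tcp_rot: [-0.696, -0.121, 0.697, -0.121]
contact_force: [0.2, 0.7, -0.5]
finger_gap: 85.2
```

```bash
python3 - <<'E'
from h import *
go(603.5,-284.5,100)
im=vision.snapshot('wrist');cv2.imwrite('pics/w14.png',im)
E
```

```text
pos [525.  116.1 139.5] tool delta mm [ 39.4 403.6  61.1] tilt [-6.e-04 -1.e-04 -1.e+00] F [ 0.2  0.7 -0.5] t 25.0 gap 85.2
```

View pics/w14.png

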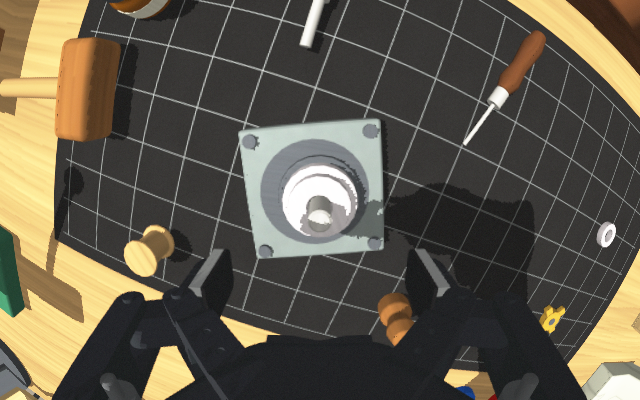

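M lies flat on L. Next, the small spacer at y +403 and z +61. I'll stop just short and look.

>>> jog_arm(rows=[0,0.03,0.005,0,-1,0,0.055,0.008,0,-1,0,0.055,0.008,0,-1,0,0.055,0.008,0,-1,0.01,0.055,0.008,0,-1,0.01,0.055,0.008,0,-1,0.01,0.05,0.008,0,-1,0.01,0.033,0.006,0,-1])

```text
t: 26.05
position: [599.4, -272.4, 97.3]
tcp_rot: [-0.696, -0.12, 0.698, -0.12]
contact_force: [-0.3, 0.2, 0.5]
finger_gap: 85.0
```

>>> jog_arm(rows=[0,0.015,0.002,0,-1,0,0,0,0,-1,0,0,0,0,-1,0,0,0,0,-1])

```text
t: 26.55
position: [604.5, -281.4, 100.0]
tcp_rot: [0.697, 0.122, -0.696, 0.122]
contact_force: [-0.7, 0.5, 0.2]
finger_gap: 85.6
```

```bash
python3 - <<'E'
from h import *
go(603.5,-284.5,6)
s=get_state();im=vision.snapshot('wrist');cv2.imwrite('pics/w15.png',im)
print(wproj(s,[603.5,-284.5,15]))
E
```

```text
pos [ 604.5 -281.4  100. ] tool delta mm [94.   2.6  2.1] tilt [ 6.0e-04  1.2e-03 -1.0e+00] F [-0.7  0.5  0.2] t 26.55 gap 85.6
[322.55694387 206.29621136]
```

View pics/w15.png

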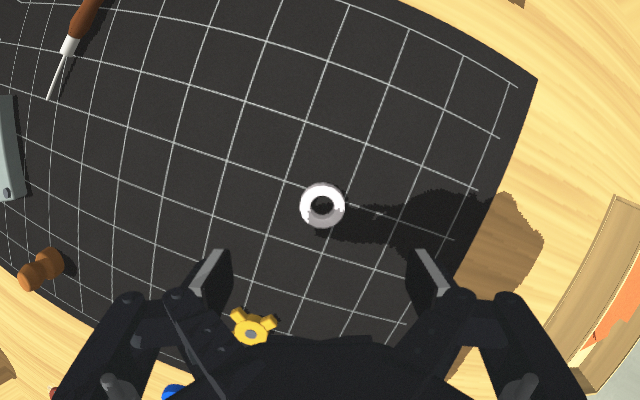

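>>> jog_arm(rows=[0.03,0,0.001,0,-1,0.035,0,0,0,-1,0.02,0,0,0,-1,0.008,0,0,0,-1,0,0,0,0,-1,0,0,0,0,-1,0,0,0,0,-1])

```text
t: 27.48
position: [603.7, -284.5, 7.7]
tcp_rot: [0.697, 0.121, -0.696, 0.121]
contact_force: [0.3, 1.0, 0.3]
finger_gap: 85.3
```

```bash
python3 - <<'E'
from h import *
go(603.5,-284.5,6)
s=get_state();im=vision.snapshot('wrist');cv2.imwrite('pics/w16.png',cv2.resize(im[190:340,240:400],None,fx=3,fy=3,interpolation=cv2.INTER_CUBIC))
print((wproj(s,[603.5,-284.5,15])-[240,190])*3)
E
```

```text
pos [ 603.7 -284.5    7.7] tool delta mm [ 1.7 -0.1  0.2] tilt [ 1.9e-03 -8.0e-04 -1.0e+00] F [0.3 1.  0.3] t 27.48 gap 85.3
[237.7966909  215.46170611]
```

View pics/w16.png

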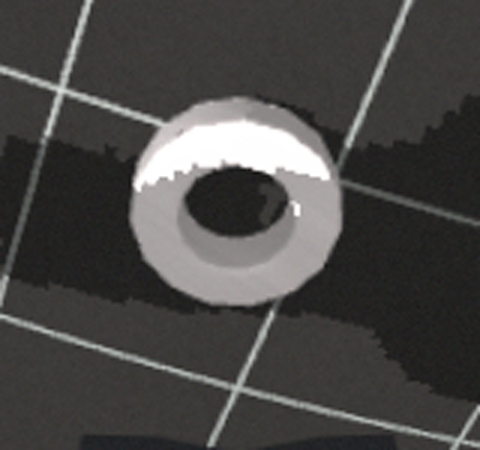

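Bore centre is (237,216), as predicted. Gripping.

>>> jog_arm(rows=[0.0015,0,0,0,-1,0,0,0,0,0,0,0,0,0,1,0,0,0,0,1,0,0,0,0,1,0,0,0,0,1])

```text
t: 28.28
position: [603.4, -284.3, 5.5]
tcp_rot: [0.697, 0.121, -0.696, 0.121]
contact_force: [0.1, -0.3, 3.3]
finger_gap: 32.4
```

```bash
python3 - <<'E'
from h import *
go(525.5,115.8,125)
E
```

```text
pos [ 603.4 -284.3    5.5] tool delta mm [-119.7 -402.8  -61.6] tilt [ 1.1e-03 -3.0e-04 -1.0e+00] F [ 0.1 -0.3  3.3] t 28.27 gap 32.4
```

>>> jog_arm(rows=[-0.03,0,0,0,1,-0.05,0,0,0,1,-0.04,-0.035,-0.006,0,1,0,-0.055,-0.008,0,1,0,-0.055,-0.008,0,1,0,-0.055,-0.008,0,1,0,-0.055,-0.008,0,1,0,-0.055,-0.008,0,1])

```text
t: 29.28
position: [541.0, 24.9, 124.9]
tcp_rot: [-0.697, -0.121, 0.697, -0.121]
contact_force: [0.8, 0.6, -0.1]
finger_gap: 32.4
```

>>> jog_arm(rows=[0,-0.05,-0.008,0,1,0,-0.03,-0.005,0,1,0,-0.012,-0.002,0,1,0,0,0,0,1,0,0,0,0,1,0,0,0,0,1])

```text
t: 30.02
position: [525.3, 112.9, 125.0]
tcp_rot: [-0.697, -0.12, 0.697, -0.12]
contact_force: [0.4, 0.4, -0.7]
finger_gap: 32.9
```

```bash
python3 - <<'E'
from h import *
go(525.6,115.9,98)
E
```

```text
pos [525.3 112.9 125. ] tool delta mm [27.  -2.7 -1.3] tilt [ 1.e-04 -9.e-04 -1.e+00] F [ 0.4  0.4 -0.7] t 30.02 gap 32.9
```

>>> jog_arm(rows=[0.015,0,0,0,1,0.01,0,0,0,1,0,0,0,0,1,0,0,0,0,1,0,0,0,0,1])

```text
t: 30.65
position: [525.2, 115.0, 100.4]
tcp_rot: [0.697, 0.121, -0.696, 0.121]
contact_force: [-0.1, 0.3, 0.0]
finger_gap: 32.3
```

```bash
python3 - <<'E'
from h import *
go(525.6,115.9,98)
s=get_state();im=vision.snapshot('wrist');c=im[235:290,290:350];c=np.clip(c.astype(float)*1.3,0,255).astype(np.uint8);cv2.imwrite('pics/w17.png',cv2.resize(c,None,fx=8,fy=8,interpolation=cv2.INTER_CUBIC))
E
```

```text
pos [525.2 115.  100.4] tool delta mm [ 2.4 -0.7 -0.7] tilt [ 8.e-04  3.e-04 -1.e+00] F [-0.1  0.3  0. ] t 30.65 gap 32.3
```

View pics/w17.png

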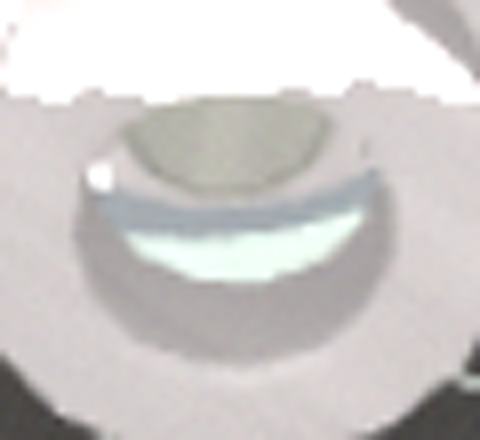

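>>> jog_arm(rows=[0.001,-0.0005,-0.0006,0,1,0.001,0,0,0,1,0.001,0,0,0,1,0.001,0,0,0,1,0.001,0,0,0,1,0,0,0,0,1])

```text
t: 31.45
position: [525.2, 115.6, 94.9]
tcp_rot: [-0.697, -0.121, 0.697, -0.121]
contact_force: [-0.3, -0.2, -0.8]
finger_gap: 32.9
```

>>> jog_arm(rows=[0.001,0,0,0,1,0.001,0,0,0,1,0.001,0,0,0,1,0,0,0,0,1])

```text
t: 31.95
position: [525.2, 115.6, 92.0]
tcp_rot: [-0.697, -0.121, 0.697, -0.121]
contact_force: [-0.2, -0.4, 0.3]
finger_gap: 32.6
```

>>> jog_arm(rows=[0.001,0,0,0,1,0.001,0,0,0,1,0.002,0,0,0,1,0.002,0,0,0,1,0.002,0,0,0,1,0,0,0,0,1])

```text
t: 32.7
position: [525.2, 115.5, 83.8]
tcp_rot: [-0.697, -0.121, 0.697, -0.121]
contact_force: [-0.9, 0.1, -0.8]
finger_gap: 32.4
```

```bash
python3 - <<'E'
from h import *
go(525.6,115.9,68.5)
s=get_state();im=vision.snapshot('wrist');c=im[235:290,290:350];c=np.clip(c.astype(float)*1.3,0,255).astype(np.uint8);cv2.imwrite('pics/w18.png',cv2.resize(c,None,fx=8,fy=8,interpolation=cv2.INTER_CUBIC))
E
```

```text
pos [525.2 115.5  83.8] tool delta mm [15.3 -0.2 -0.6] tilt [-4.e-04 -1.e-04 -1.e+00] F [-0.9  0.1 -0.8] t 32.7 gap 32.4
```

View pics/w18.png

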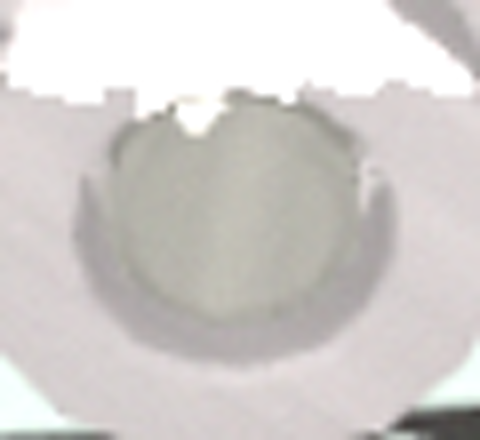

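Threaded. The arbor end is about 1 mm toward -z, so I'll shift -0.7 mm and lower.

>>> jog_arm(rows=[0.002,0,-0.0007,0,1,0.003,0,0,0,1,0.003,0,0,0,1,0.002,0,0,0,1,0.001,0,0,0,1,0.001,0,0,0,1,0,0,0,0,1])

```text
t: 33.62
position: [525.9, 115.8, 72.0]
tcp_rot: [-0.697, -0.121, 0.697, -0.121]
contact_force: [-0.3, 0.2, 0.4]
finger_gap: 32.5
```

>>> jog_arm(rows=[0.001,0,0,0,1,0.001,0,0,0,1,0.001,0,0,0,1,0,0,0,0,1])

```text
t: 34.12
position: [525.9, 115.8, 69.0]
tcp_rot: [-0.697, -0.121, 0.697, -0.121]
contact_force: [-0.1, 0.7, 0.3]
finger_gap: 32.5
```

>>> jog_arm(rows=[0.001,0,0,0,1,0,0,0,0,1])

```text
t: 34.38
position: [526.1, 115.9, 68.4]
tcp_rot: [0.697, 0.121, -0.697, 0.121]
contact_force: [-1.4, -0.7, 2.7]
finger_gap: 32.9
```

Contact is at 68.4, as predicted (68.5). A final moderate press, then release.

>>> jog_arm(rows=[0.001,0,0,0,1,0.001,0,0,0,1,0.001,0,0,0,1,0,0,0,0,1])

```text
t: 34.88
position: [526.2, 115.9, 68.1]
tcp_rot: [0.697, 0.121, -0.696, 0.121]
contact_force: [-5.3, -0.5, 21.3]
finger_gap: 32.5
```

>>> jog_arm(rows=[-0.002,0,0,0,1,-0.001,0,0,0,0.2,0,0,0,0,-1,0,0,0,0,-1,0,0,0,0,-1])

```text
t: 35.5
position: [525.8, 115.8, 67.7]
tcp_rot: [-0.697, -0.121, 0.697, -0.121]
contact_force: [-1.0, 0.2, 0.1]
finger_gap: 84.9
```

>>> jog_arm(rows=[-0.01,0,0,0,-1,-0.04,0,0,0,-1,-0.04,0,0,0,-1,0,0,0.04,0,-1,0,0,0.03,0,-1,0,0,0,0,-1,0,0,0,0,-1,0,0,0,0,-1])

```text
t: 36.5
position: [461.2, 92.7, 158.2]
tcp_rot: [0.697, 0.121, -0.696, 0.121]
contact_force: [1.0, 0.2, 0.4]
finger_gap: 85.4
```

```bash
python3 - <<'E'
from h import *
go(525.6,115.9,68.5)
s=get_state();im=vision.snapshot('wrist');print([ (n,wpx(s,*u,z)) for n,u,z in []])
a=vision.snapshot('scene');A=cv2.resize(im[60:280,200:430],None,fx=2.4,fy=2.4,interpolation=cv2.INTER_CUBIC);cv2.imwrite('pics/w19.png',A)
cv2.imwrite('pics/s2.png',a)
E
```

```text
pos [461.2  92.7 158.2] tool delta mm [ 89.8  -0.1 -68.3] tilt [ 1.4e-03  5.0e-04 -1.0e+00] F [1.  0.2 0.4] t 36.5 gap 85.4
[]
```

View pics/w19.png

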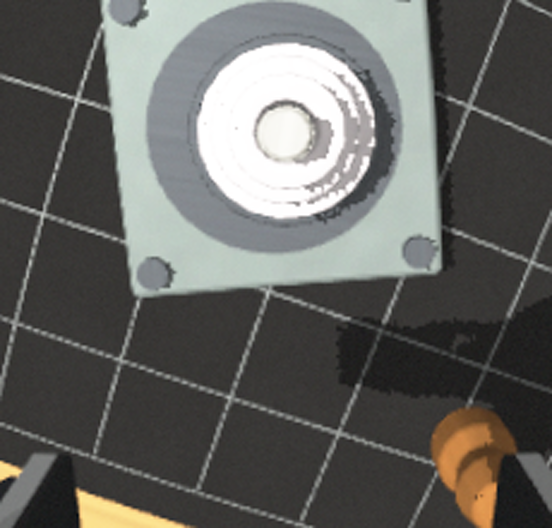

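View pics/s2.png

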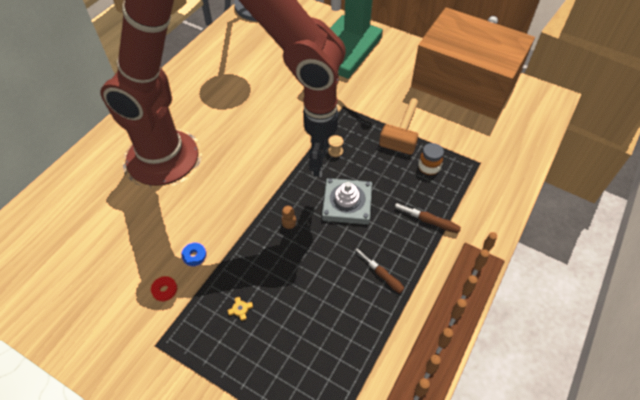

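```bash
python3 -c "
from h import *
print(ticket.hand_in())"
```

```text
the job is handed in; nothing more can be done
None
```

The three spacers are on the arbor in the order you asked (large, then medium, then small), and I handed the job in at about 36.5 s of robot time. `hand_in()` gives no verdict, so the checks below are mine.

- **Flange:** pushing through the large spacer, it slid about 7 mm and then stopped dead, taking 18 N with no further travel.
- **Spacers flat:** the medium and small spacers then seated within about 0.2 mm of the heights expected for a stack fully home. Their undersides came to about 51.9 and 65.9 mm, against 52 and 66 mm.
- **Load:** the highest force I read was about 21 N upward, in the final press. That counts only readings at the end of each move, so a brief peak in between would not show.
- **Final pictures:** the rings sit stacked around the arbor end, with the gripper open and well clear. The nut, tools and coloured look-alikes appear where they were.
- **Gap not seen:** no camera looked at the flange from the side, so "fully home" rests on the stop and the heights.
- **Disagreement:** the finger opening read about 3 mm less than each ring's diameter (57, 45 and 32 mm for the 60, 48 and 36 mm rings). All three rings stayed firmly held, so I carried on.

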